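# Dip pot for the last meal box

## Robot

A 7-joint arm with a two-finger parallel gripper is mounted at the origin on the work surface. World frame = base frame: x ahead of the robot, y to its left, z up, the work surface at z = 0. Lengths are in mm, angles in rad, forces in N, time in s.
With the tool pointing down it reaches from about 400 to 850 mm from the base axis. Payload 4.4 kg.
Tool frame: the origin (TCP) lies at the very end of the fingers, on their centre line; the grasp point (between the pads) lies 19 mm behind it; z points along the fingers, y is the line along which they close (so a half turn about z gives the same grasp; the last joint's range is limited). The gripper opens to 94 mm and grips with 3 to 60 N. Pads are 16 mm wide; open, the fingers measure 119 mm over their backs; the gripper's body (75 mm by 177 mm) begins 78 mm behind the grasp point.
Start: joints at [-1.275, 0.628, 0.038, 1.517, -0.027, 0.996, -0.02], TCP at [230.049, 607.944, 205.478] pointing down, gripper open.
Joint ranges: [-3.06, 3.06], [-0.37, 2.12], [-1.25, 1.32], [0.18, 2.47], [-1.1, 4.24], [0.23, 1.98], [-2.94, 2.94]. Speed limits (rad/s): [2.57, 2.57, 3.14, 3.14, 3.14, 3.14, 3.14].

## Interface

Orientations are given as [roll, pitch, yaw] about the fixed x, y, z axes, in that order (R = Rz(yaw) Ry(pitch) Rx(roll)).
In Python, from bench import * gives the robot as it stands.
- The arm moves only by the tool move_arm, never from a script. Its argument "motion" is a list that holds one entry, the list of rows, each a list of 7 numbers: the turn, a rotation vector about the world's x, y, z in degrees, then the shift along the world's x, y, z in mm, then the finger opening in mm, from 0 to 94. A call has 1 to 5 rows; each row shifts and turns the commanded pose from where the row before left it; what a row does not reach is not made up. A row lasts 1/8 s, in which the tool goes at most 62.5 mm and 10.7 degrees, less where a joint would pass 70% of its speed; a pose out of reach is approached as far as the arm can. A call is refused whole if a number of a shift passes 62.5 or a number of a turn 10.7, either way. A call with a gripper value outside its range is refused whole. The fingers move at their own pace and stop on an object; "squeeze" is the grip in N (left out, the last holds). Time passes only in rows, so rows that do not move let the fingers close. It gives the time, the measured TCP pose, the force, the opening and the grip force at its end, in the units of the state.
- sense(): the state, without advancing time (a new reading comes with each control period).
- snapshot(name): name is "scene" or "top"; returns a dict with "color" (384x512x3 uint8, red, green, blue), "camera_matrix" (3x3 intrinsics, pixels), "R" (3x3) and "t" (3): a world point X has camera coordinates R X + t. Camera axes: x right, y down, z forward; pixel columns grow to the right and rows downward; lengths in mm; the calibration is good to about 2 mm. A picture is of the moment at which its call begins. There is no depth.
- finish_job(): hands the job in; it is judged then, once.
The state is a dict: "t": time; "qpos": joint angles; "joint_vel": joint speeds; "joint_efforts": joint torques, N m; "tool_pos": TCP position; "tcp_rot": TCP orientation; "wrist_force": force on the tool from outside, world axes, zero at the start; "wrist_torque": the same for the moment, N m; "width": opening from 0.0 (shut) to 1.0 (fully open); "finger_force": force on a finger pad.
Only numpy, scipy, OpenCV 4.12 (cv2) and the standard library are available. Lean on these libraries where they do the work, as an engineer would, in place of code of your own. Each camera call takes 0.05 s, during which the arm holds its last target. There are 200 camera calls.

## Task

One of the three meal boxes on the table still has no steel dip pot. Lift only the top pot off the taller of the two nested piles and stand it upright in the middle of the empty half of that box, setting it down rather than dropping it. Leave the rest of that pile and the shorter pile standing where they are.

Things in the scene. Friction and masses are not known exactly. Their poses are not given: they have to be found in the camera images.
- top_pot_band (a point): Topmost of the taller pile's three nested steel pots, the one to move. 66 mm tall, 60 to 130 g: open band 56 mm across (wall 2.5, 28 deep) over the upper 30 mm, solid foot below, 36 mm tall, narrowing from 48 to 42 mm across. Point: on the axis at mid-band, 14 mm below the rim, 52 mm above the underside, where to grip it across the outside from above. z up along the axis.
- under_pot_band (a point): Mid-band point, likewise, of the pot just beneath, in which the top one sits loosely. Piled pots are 38 mm apart in height, so this pot's rim lies 24 mm below the top pot's point: keep the fingertips above that. It stays where it is.
- short_top_band (a point): Mid-band point, likewise, of the upper pot of the shorter pile (two such pots), to be left alone. At least 100 mm from the taller pile.
- free_half (a point): Middle of the empty half's inner floor, in the clear fixed meal box without a pot (the other two have one there). Floor 3 mm over the table. Box 180 mm along x, 123 along y over its lips; walls 28 mm high; divider 20 mm high, 44 mm from the point at +x. Empty half 85 by 109 mm inside, nearer the robot; roll and eggs (to 33 mm high) beyond. x towards the food, z up.
Mind the look-alikes: they are no part of the job. Leave any orange look-alike of the part that bears top_pot_band alone. Leave any turquoise look-alike of the part that bears free_half alone.

How it is judged (in metres and radians):
On the way:
1. the top pot is lifted clear of the pile while the pot under it stays (z of top_pot_band in the frame of under_pot_band above 0.068 m and distance of under_pot_band from where it was at the start of the episode below 0.015 m), for 0.1 s.
At the end, for the whole second after the job is handed in: The top pot of the taller pile stands upright (within 10 degrees), at rest, on the floor of the box that had no pot, within 20 mm of the middle of its empty half; the pot that was under it is upright and it and the top of the shorter pile are within 15 mm of where they were (horizontal distance between top_pot_band and free_half below 0.02 m and z of top_pot_band in the frame of free_half between 0.047 and 0.057 m and angle between each of top_pot_band, under_pot_band's own z axis and vertical below 0.175 rad and linear speed of top_pot below 0.02 m/s and distance of each of under_pot_band, short_top_band from where it was at the start of the episode below 0.015 m); the robot touches nothing.
It fails at once if the pot under the top one, or the shorter pile, is knocked or lifted away (more than 30 mm) (distance of any of under_pot_band, short_top_band from where it was at the start of the episode above 0.03 m).
It fails at once if the pot is dropped: let go with its underside more than 20 mm above the floor of the box (horizontal distance between top_pot_band and free_half below 0.08 m and z of top_pot_band in the frame of free_half above 0.072 m and contact force between top_pot and the fingers below 0.02 N).
It also fails if it takes over 35 s, if anything falls off the work surface, if the arm or the gripper's body presses on something with over 40 N, if the wrist force passes 120 N, or if a joint passes its speed limit or range.

## Working session

There is one attempt and no reset: what is moved stays moved. The work goes in short steps, Python scripts to look and compute and a tool call to move; the robot and the scene stay as the last step left them, time stands still between calls to the robot, and variables do not carry over. Pictures are saved under pics/ and viewed, at most 10 in all, crops included, and the job is handed in when it is done.

Besides the shell and the picture viewer there is one more tool, called after "Emit:" as name([rows], argument=value, ...), one row to a line, values as JSON. move_arm: Moves the arm, as the interface text tells. Its arguments: {"type":"object","properties":{"motion":{"type":"array","items":{"type":"array","items":{"type":"array","items":{"type":"number"}}}},"squeeze":{"type":"number"}},"required":["motion"]}

```bash
mkdir -p pics; cat > h.py <<'E'
from bench import *
import numpy as np, cv2, pickle
def snap(n,f):
    s=snapshot(n); cv2.imwrite(f'pics/{f}.png',s['color'][:,:,::-1]); pickle.dump(s,open(f'{f}.pkl','wb')); return s
def ray(s,u,v,z):
    R=np.array(s['R']);t=np.array(s['t']);K=np.array(s['camera_matrix'])
    c=-R.T@t; d=R.T@np.linalg.solve(K,[u,v,1.]); return c+d*(z-c[2])/d[2]
def proj(s,X):
    p=np.array(s['camera_matrix'])@(np.array(s['R'])@np.array(X,float)+np.array(s['t'])); return p[:2]/p[2]
E
python3 - <<'E'
from h import *
for n in('scene','top'):
    s=snap(n,n+'0'); R=np.array(s['R']); print(n,(-R.T@np.array(s['t'])).round(),R.round(2).tolist(),np.array(s['camera_matrix']).round().tolist())
print(sense())
E
```

```text
scene [1329.   96.  657.] [[-0.17, 0.99, -0.01], [0.53, 0.08, -0.84], [-0.83, -0.15, -0.54]] [[351.0, 0.0, 253.0], [0.0, 351.0, 188.0], [0.0, 0.0, 1.0]]
top [ 212.  -49. 1651.] [[0.01, -1.0, -0.01], [-0.99, -0.0, -0.17], [0.17, 0.01, -0.99]] [[490.0, 0.0, 254.0], [0.0, 490.0, 194.0], [0.0, 0.0, 1.0]]
{'t': 0.1, 'qpos': array([-1.27478186,  0.62924229,  0.03842374,  1.5182344 , -0.02701075,
        0.99627792, -0.02003294]), 'joint_vel': array([-0.00154001, -0.00091926, -0.00021188, -0.00222913,  0.00170688,
        0.00279364, -0.0014117 ]), 'joint_efforts': array([ 2.58644228e-03, -5.50799561e+01,  1.14760414e+00, -1.87117982e+01,
       -5.20480599e-02,  1.92245271e-02,  4.96713676e-05]), 'tool_pos': array([229.83364546, 607.39487745, 204.66376955]), 'tcp_rot': array([-3.13994763e+00, -6.37943155e-06,  2.77975716e+00]), 'wrist_force': array([0.54161546, 0.00224935, 0.14180409]), 'wrist_torque': array([-0.02588548,  0.06029013, -0.01392826]), 'finger_force': 0.0, 'width': 0.9980267265768913}
```

View pics/scene0.png

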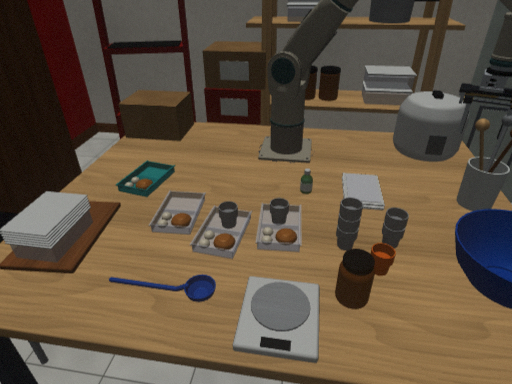

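View pics/top0.png

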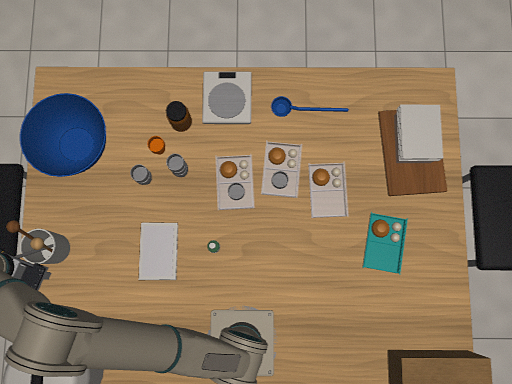

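The scene view shows the tall pile at about (348,222), the short pile at (394,228) and the box without a pot at (180,213). In the top view they are at (177,163), (141,174) and (328,190). Next I'll measure them on enlarged crops.

```bash
python3 - <<'E'
from h import *
t=pickle.load(open('top0.pkl','rb'));s=pickle.load(open('scene0.pkl','rb'))
def crop(S,x,y,w,h,k): return cv2.resize(S['color'][y:y+h,x:x+w,::-1],None,fx=k,fy=k,interpolation=cv2.INTER_CUBIC)
a=crop(t,125,140,70,55,5.7); b=crop(t,295,150,70,75,4);c=crop(s,325,190,90,70,4.4);d=crop(s,145,185,70,55,5.7)
def fit(i): 
    o=np.zeros((300,400,3),np.uint8); i=i[:300,:400]; o[:i.shape[0],:i.shape[1]]=i; return o
cv2.imwrite('pics/crops.png',np.vstack([np.hstack([fit(a),fit(b)]),np.hstack([fit(c),fit(d)])]))
print('tall rim', ray(t,177,160,142), 'scene',ray(s,349,203,142),'short',ray(t,141,171,104),'box',ray(t,328,190,28))
E
```

```text
tall rim [572.4811562  205.69258373 142.        ] scene [566.54599455 207.9994066  142.        ] short [544.70772396 327.42001007 104.        ] box [ 498.07220669 -285.95144646   28.        ]
```

View pics/crops.png

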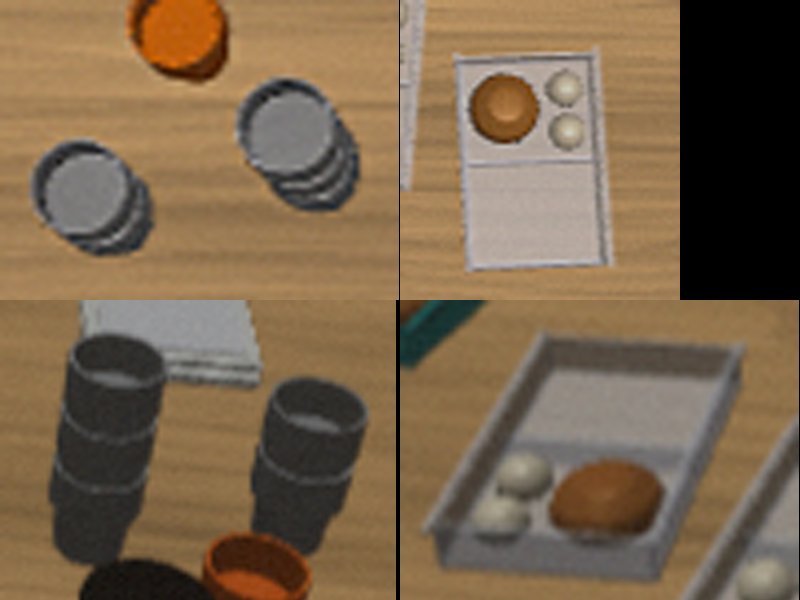

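```bash
python3 - <<'E'
from h import *
t=pickle.load(open('top0.pkl','rb'));s=pickle.load(open('scene0.pkl','rb'))
f=lambda S,x,y,w,ox,oy,k,z: ray(S,ox+(x+.5)/k-.5,oy+(y+.5)/k-.5,z)
print('tall',f(t,287,126,0,125,140,5.7,142),f(s,116.5,61,0,325,190,4.4,142))
print('short',f(t,83,189,0,125,140,5.7,104),f(s,317,107,0,325,190,4.4,104))
C=np.array([f(t,x-400,y,0,295,150,4,28) for x,y in[(457,57),(597,50),(611,264),(470,270)]])
D=np.array([f(s,x-400,y-300,0,145,185,5.7,28) for x,y in[(742,347),(542,334),(428,530),(660,578)]])
for C in(C,D):
    print(C.round(),[np.linalg.norm(C[i]-C[i-1]).round() for i in range(4)],C.mean(0).round(1))
C=np.array([f(t,x-400,y,0,295,150,4,28) for x,y in[(457,57),(597,50),(611,264),(470,270)]])
u=(C[0]+C[1]-C[2]-C[3]);u/=np.linalg.norm(u);print(np.degrees(np.arctan2(u[1],u[0])),C.mean(0)-44*u)
E
```

```text
tall [566.97136271 212.04369133 142.        ] [567.92004213 213.0920067  142.        ]
short [538.92718681 333.15686164 104.        ] [542.70288107 335.36002341 104.        ]
[[ 588. -223.   28.]
 [ 594. -342.   28.]
 [ 412. -349.   28.]
 [ 406. -231.   28.]] [np.float64(182.0), np.float64(119.0), np.float64(183.0), np.float64(117.0)] [ 500.  -286.1   28. ]
[[ 408. -229.   28.]
 [ 412. -348.   28.]
 [ 595. -339.   28.]
 [ 613. -211.   28.]] [np.float64(206.0), np.float64(119.0), np.float64(183.0), np.float64(129.0)] [ 507.1 -281.6   28. ]
2.4107155701897356 [ 456.01402641 -287.99994965   28.        ]
```

Emit:
move_arm([
  [[0,0,0,0,-60,8,94],[0,0,0,0,-60,8,94],[0,0,0,0,-60,8,94],[0,0,0,45,-40,0,94],[0,0,0,45,-40,0,94]],
])

```text
t: 0.72
tool_pos: [320.6, 346.7, 229.8]
tcp_rot: [3.141, 0.0, 2.781]
wrist_force: [0.6, 1.7, 0.1]
width: 1.002
finger_force: 0.0
```

Emit:
move_arm([
  [[0,0,0,49,-27,0,94],[0,0,0,49,-27,0,94],[0,0,0,49,-27,0,94],[0,0,0,49,-27,0,94],[0,0,0,49,-27,0,94]],
])

```text
t: 1.35
tool_pos: [566.2, 212.0, 229.1]
tcp_rot: [-3.141, -0.001, 2.78]
wrist_force: [0.4, 1.2, 0.7]
width: 1.001
finger_force: 0.0
```

Emit:
move_arm([
  [[0,0,0,0,0,0,94],[0,0,0,0,0,0,94]],
])

```text
t: 1.6
tool_pos: [564.1, 213.3, 228.8]
tcp_rot: [-3.141, -0.002, 2.78]
wrist_force: [-0.4, -0.0, 0.4]
width: 1.001
finger_force: 0.0
```

Emit:
move_arm([
  [[0,0,0,3,0,-40,94],[0,0,0,0,0,-30,94],[0,0,0,0,0,0,94]],
])

```text
t: 1.98
tool_pos: [564.8, 214.0, 157.6]
tcp_rot: [-3.139, -0.005, 2.782]
wrist_force: [-0.4, -0.2, -0.2]
width: 1.0
finger_force: 0.0
```

```bash
python3 - <<'E'
from h import *
s=snap('scene','s1');t=snap('top','t1')
a=cv2.resize(s['color'][130:270,290:430,::-1],None,fx=4,fy=4,interpolation=cv2.INTER_CUBIC)
p=sense()['tool_pos'];q=(proj(s,p)-[290,130])*4;print(p,q)
cv2.circle(a,tuple(int(x) for x in q),3,(0,0,255),-1)
cv2.imwrite('pics/c1.png',a)
E
```

```text
[567.59366692 214.20730015 160.32933363] [250.15106092 269.82724562]
```

View pics/c1.png

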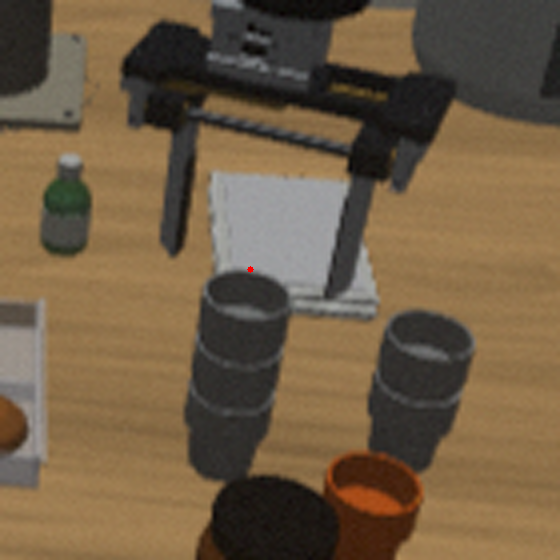

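The fingertips at (173,250) and (340,295) straddle the tall pile's rim at (246,293). I'll go down and close.

Emit:
move_arm([
  [[0,0,0,1,-1,-25,94],[0,0,0,0,0,-22,94],[0,0,0,0,0,0,94],[0,0,0,0,0,0,94]],
])

```text
t: 2.58
tool_pos: [570.1, 212.6, 114.2]
tcp_rot: [3.14, 0.002, 2.78]
wrist_force: [0.4, 0.8, 0.4]
width: 1.0
finger_force: 0.0
```

Emit:
move_arm([
  [[0,0,0,0,0,0,64],[0,0,0,0,0,0,58],[0,0,0,0,0,0,50],[0,0,0,0,0,0,45],[0,0,0,0,0,0,45]],
], squeeze=12)

```text
t: 3.2
tool_pos: [569.2, 212.1, 112.6]
tcp_rot: [3.141, 0.0, 2.78]
wrist_force: [-0.1, -0.4, -0.1]
width: 0.594
finger_force: 12.0
```

The opening is 56 mm with 12 N of grip, so the pot is held. I'll lift slowly at first.

Emit:
move_arm([
  [[0,0,0,0,0,6,45],[0,0,0,0,0,12,45],[0,0,0,0,0,15,45],[0,0,0,0,0,20,45],[0,0,0,0,0,25,45]],
])

```text
t: 3.82
tool_pos: [569.0, 211.9, 191.9]
tcp_rot: [3.142, 0.0, 2.78]
wrist_force: [-1.2, -0.1, -0.9]
width: 0.598
finger_force: 12.0
```

```bash
python3 - <<'E'
from h import *
s=snap('scene','s2')
cv2.imwrite('pics/c2.png',cv2.resize(s['color'][130:270,290:430,::-1],None,fx=4,fy=4,interpolation=cv2.INTER_CUBIC))
E
```

```text
(no output)
```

View pics/c2.png

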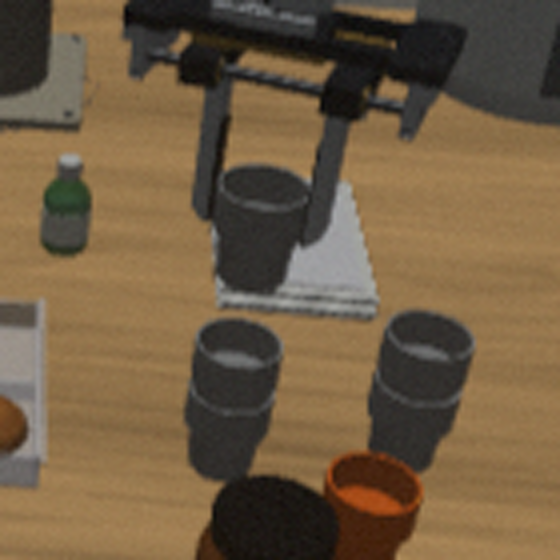

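The pot hangs upright at (263,230), and the lower two pots and the short pile are unmoved. Carrying it over.

Emit:
move_arm([
  [[0,0,0,-6,-25,8,45],[0,0,0,-10,-45,0,45],[0,0,0,-11,-50,0,45],[0,0,0,-11,-50,0,45],[0,0,0,-12,-50,0,45]],
])

```text
t: 4.5
tool_pos: [517.3, -11.3, 198.4]
tcp_rot: [-3.14, -0.001, 2.778]
wrist_force: [1.0, -0.5, -1.2]
width: 0.6
finger_force: 12.0
```

Emit:
move_arm([
  [[0,0,0,-12,-55,0,45],[0,0,0,-12,-55,0,45],[0,0,0,-12,-55,0,45],[0,0,0,-12,-50,0,45],[0,0,0,-8,-35,0,45]],
])

```text
t: 5.12
tool_pos: [459.9, -261.7, 198.3]
tcp_rot: [-3.14, -0.001, 2.776]
wrist_force: [0.8, 0.6, -0.4]
width: 0.603
finger_force: 12.0
```

Emit:
move_arm([
  [[0,0,0,-5,-20,-10,45],[0,0,0,-2,-10,-30,45],[0,0,0,0,0,-30,45],[0,0,0,0,0,0,45],[0,0,0,0,0,0,45]],
])

```text
t: 5.75
tool_pos: [455.7, -288.6, 129.3]
tcp_rot: [-3.141, 0.0, 2.779]
wrist_force: [1.0, -0.1, -0.4]
width: 0.594
finger_force: 12.0
```

```bash
python3 - <<'E'
from h import *
s=snap('scene','s3');t=snap('top','t3');p=sense()['tool_pos'];print(p)
a=cv2.resize(s['color'][130:250,130:230,::-1],None,fx=4,fy=4,interpolation=cv2.INTER_CUBIC)
b=cv2.resize(t['color'][145:265,280:380,::-1],None,fx=4,fy=4,interpolation=cv2.INTER_CUBIC)
F=[456,-288,3]
for im,S,o in((a,s,(130,130)),(b,t,(280,145))): cv2.circle(im,tuple(int(x) for x in (proj(S,F)-o)*4),3,(0,0,255),-1)
cv2.imwrite('pics/c3.png',np.hstack([a,b]))
E
```

```text
[ 456.54518237 -288.58916534  129.76143987]
```

View pics/c3.png

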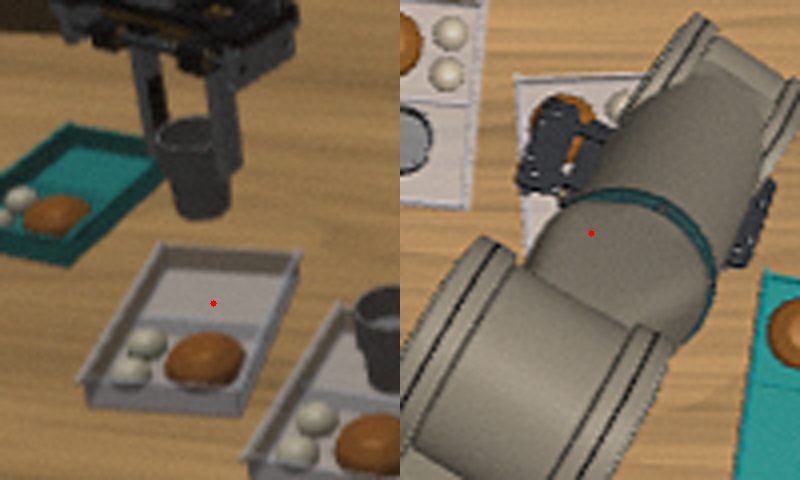

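The target dot at (213,303) sits mid-floor of the empty half and the pot is held upright above it. Lowering.

Emit:
move_arm([
  [[0,0,0,0,0,-30,45],[0,0,0,0,0,-30,45],[0,0,0,0,0,-18,45],[0,0,0,0,0,-4,45],[0,0,0,0,0,0,45]],
])

```text
t: 6.48
tool_pos: [456.6, -288.4, 47.3]
tcp_rot: [-3.141, 0.001, 2.78]
wrist_force: [-0.8, -0.2, -0.7]
width: 0.595
finger_force: 12.0
```

Emit:
move_arm([
  [[0,0,0,0,0,-3,45],[0,0,0,0,0,-2,45],[0,0,0,0,0,-2,45],[0,0,0,0,0,0,45]],
])

```text
t: 6.98
tool_pos: [456.2, -288.1, 39.5]
tcp_rot: [-3.142, 0.0, 2.78]
wrist_force: [-0.0, -0.2, -0.4]
width: 0.594
finger_force: 12.0
```

Emit:
move_arm([
  [[0,0,0,0,0,-1,45],[0,0,0,0,0,0,45],[0,0,0,0,0,-1,45],[0,0,0,0,0,0,45]],
])

```text
t: 7.48
tool_pos: [456.4, -288.0, 39.1]
tcp_rot: [3.141, 0.001, 2.78]
wrist_force: [-2.7, 1.6, 14.9]
width: 0.597
finger_force: 12.0
```

Contact with the floor (15 N up). I'll ease off slightly, open and withdraw.

Emit:
move_arm([
  [[0,0,0,0,0,1,52],[0,0,0,0,0,0,58],[0,0,0,0,0,0,64],[0,0,0,0,0,0,76],[0,0,0,0,0,0,82]],
])

```text
t: 8.1
tool_pos: [455.9, -288.1, 38.3]
tcp_rot: [3.142, -0.0, 2.78]
wrist_force: [0.2, 0.1, 0.0]
width: 0.851
finger_force: 0.0
```

Emit:
move_arm([
  [[0,0,0,0,0,10,82],[0,0,0,0,0,25,82],[0,0,0,0,0,40,82],[0,0,0,0,0,40,82],[0,0,0,0,0,20,82]],
])

```text
t: 8.72
tool_pos: [456.9, -288.7, 176.4]
tcp_rot: [-3.141, 0.004, 2.78]
wrist_force: [-0.1, 1.0, -1.0]
width: 0.872
finger_force: 0.0
```

Emit:
move_arm([
  [[0,0,0,-15,50,0,82],[0,0,0,-15,50,0,82],[0,0,0,-10,50,0,82],[0,0,0,0,50,0,82],[0,0,0,0,0,0,82]],
])

```text
t: 9.35
tool_pos: [416.0, -84.3, 174.1]
tcp_rot: [3.14, -0.0, 2.787]
wrist_force: [0.1, 0.0, -0.7]
width: 0.871
finger_force: 0.0
```

```bash
python3 - <<'E'
from h import *
s=snap('scene','s4');t=snap('top','t4');p=sense();print(p['t'],p['tool_pos'],p['wrist_force'])
a=cv2.resize(s['color'][150:270,130:420,::-1],None,fx=2.7,fy=2.7,interpolation=cv2.INTER_CUBIC)
b=cv2.resize(t['color'][140:225,125:370,::-1],None,fx=3.2,fy=3.2,interpolation=cv2.INTER_CUBIC)
w=783; cv2.imwrite('pics/c4.png',np.vstack([a[:,:w],b[:,:w]]))
for S in(s,t): print(proj(S,[456,-288,69]))
E
```

```text
9.45 [416.42615331 -88.11593937 174.05742235] [-0.37106679 -0.78467134 -0.57684618]
[180.85824107 188.62622277]
[330.67929093 200.53279472]
```

View pics/c4.png

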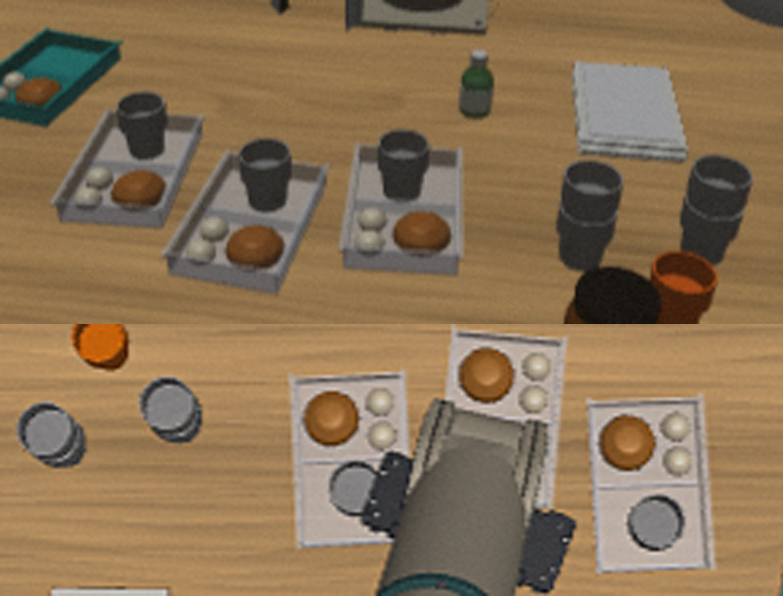

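The pot stands upright mid-half in the third box (rim at (142,104) in the upper panel and (656,523) in the lower). Both piles are intact. Handing in.

```bash
python3 -c "
from bench import *
print(finish_job())"
```

```text
the job is handed in; nothing more can be done
None
```

I moved the top pot of the taller pile into the middle of the empty half of the box that had none, and handed the job in at about 9.5 s. In the last camera check it stood upright within a few millimetres of my measured target, and both piles looked undisturbed; the hand-in gave no verdict.

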